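# Seat a screen pedestal in its stand base and lock it with the quarter-turn stud

### The arm

A 7-joint arm with a two-finger parallel gripper is mounted at the origin on the work surface. World frame = base frame: x ahead of the robot, y to its left, z up, the work surface at z = 0. Lengths are in mm, angles in rad, forces in N, time in s.
With the tool pointing down it reaches from about 400 to 925 mm from the base axis. Payload 5.6 kg.
Tool frame: the origin (TCP) lies on the centre line of the jaws, within the pads' length; the fingertips stand 25 mm ahead of it and the grasp point (between the pads) lies 6 mm ahead of it; z points along the fingers, y is the line along which they close (so a half turn about z gives the same grasp; the last joint's range is limited). The gripper opens to 85 mm and grips with 20 to 120 N. Pads are 22 mm wide; open, the fingers measure 114 mm over their backs; the gripper's body (76 mm by 85 mm) begins 54 mm behind the grasp point. The pads swing forward as they close: fully open they stand 13 mm farther back than shut.
Start: joints at [-1.202, 0.468, -0.012, 1.603, 0.006, 1.071, -0.056], TCP at [260.207, 595.651, 256.29] pointing down, gripper open.
Joint ranges: [-2.53, 2.53], [-0.31, 2.02], [-1.57, 1.55], [0.28, 2.44], [-1.29, 4.43], [0.15, 1.84], [-2.92, 2.92]. Speed limits (rad/s): [2.57, 2.57, 3.14, 3.14, 3.14, 3.14, 3.14].

### API

Orientations are given as a unit quaternion [w, x, y, z].
In Python, from bench import r, cams, sign_off gives the robot as it stands.
- The arm moves only by the tool apply_moves, never from a script. Its argument "targets" is a list that holds one entry, the list of rows, each a list of 7 numbers: the shift along the world's x, y, z in m, then the turn, a rotation vector about the world's x, y, z in rad, then the gripper command: -1 is shut, 1 is fully open, values between are in proportion. In form: [[[dx, dy, dz, wx, wy, wz, fingers], ...]]. A call has 1 to 10 rows; each row shifts and turns the commanded pose from where the row before left it; what a row does not reach is not made up. A row lasts 1/12 s, in which the tool goes at most 41.7 mm and 7.16 degrees, less where a joint would pass 70% of its speed; a pose out of reach is approached as far as the arm can. A call is refused whole if a number of a shift passes 0.0417 or a number of a turn 0.125, either way. A call with a gripper value outside its range is refused whole. The fingers move at their own pace and stop on an object; the grip force is fixed at half the most. Time passes only in rows, so rows that do not move let the fingers close. It gives the time, the measured TCP pose, the force, the opening and the grip force at its end, in the units of the state.
- r.get_state(): the state, without advancing time (a new reading comes with each control period).
- cams.grab_frame(name): name is "scene" or "side" or "wrist"; returns (picture, depth): 420x560x3 uint8, red, green, blue; 420x560 float32, mm along the optical axis (not along the pixel's ray), 0 where there is no reading.
- cams.camera_model(name): a dict with "fov_y" (degrees; the focal length in pixels is half the picture's height over the tangent of half this angle, whatever the lens; pixels are square), "cx", "cy" (the principal point, pixels), "dist" ([k1, k2, p1, p2, k3] as OpenCV has them; the pictures are not rectified), "pose" (4x4, takes a point from camera to world coordinates); the wrist camera has in their place "T_tool_cam" (4x4, takes a point from camera to tool coordinates, whose origin is the TCP and whose axes are the flange's). Camera axes: x right, y down, z forward; pixel columns grow to the right and rows downward; lengths in mm; the calibration is good to about 2 mm. A picture is of the moment at which its call begins: read the wrist's pose just before it. camera_model takes no time and is no camera call.
- sign_off(): hands the job in; it is judged then, once.
Trained networks look in the newest picture that a camera, given by its name, has taken for a name from the list of things; names that differ only in an ending like _2 or _b are one class to them, and where a whole thing is asked for, a point or a joint stands for the part that bears it (a point fixed in the world has none). Each returns a list of dicts, best first, with "conf" (0 to 1); they miss things now and then, are a little off and sometimes report something else, mostly with a low value. They report only what shows in the picture. A call takes as long as a camera call. They do not tell look-alikes from the thing itself.
- cams.spot_in(camera, label): "rect" ([left, top, right, bottom] in pixels, round what is visible of it).
The state is a dict: "t": time; "joint_pos": joint angles; "qd": joint speeds; "joint_torque": joint torques, N m; "tcp_pos": TCP position; "orientation": TCP orientation; "ft_force": force on the tool from outside, world axes, zero at the start; "wrist_torque": the same for the moment, N m; "grip_width": finger opening in mm; "grip_force": force on a finger pad.
Only numpy, scipy, OpenCV 4.12 (cv2) and the standard library are available. Lean on these libraries where they do the work, as an engineer would, in place of code of your own. Each camera call takes 0.05 s, during which the arm holds its last target. There are 200 camera calls.

### The job

Lower the pedestal that has the forked ear into the tapered socket of the grey stand base, gently rather than dropping it, turned so that its fork straddles the slot in the base, until its flange sits fully down. Then take the wing-headed stud from the wooden block, line it up with the slot, push it through fork and slot until its head is down, and give it a quarter turn so that its wing lies square across the slot; let go of both. Leave the other things where they stand.

Things in the scene. Friction and masses are not known exactly. Their poses are not given: they have to be found in the camera images.
- base: Fixed grey hollow casting, 185 x 116 mm, 60 mm high, flat top. Origin on the table under the socket's axis, z up; the casting runs from x = -60 to +125 and y = -58 to +58 mm in its own frame. Its +x axis points from the socket to the slot.
- socket (a point): Centre of the socket's mouth, on the base's top face (60 mm over the table). The socket is a round taper, 70 mm across at the mouth and 46 mm across 45 mm further down, open below, in a bare metal ring; it matches the pedestal's foot with about 1 mm play all round when the flange is down.
- slot (a point): Centre of the stud slot in the base's top face, 85 mm from the socket along the base's +x. The slot is 28 mm long along the base's x and 12 mm wide, through an 8 mm plate with an empty space under it.
- pedestal: Loose black pedestal with a forked ear, about 0.4 kg, standing on the small end of its foot. Origin at the centre of the foot's underside, z up. Round solid taper foot, 44 mm across below, 68 mm at z = 45; round flange 88 mm across, z 45 to 51; on it a column 30 mm (x) by 42 mm (y) to grip, z 51 to 111. The ear points along +x. An air can stands close on its -x side.
- seat (a point): On the pedestal: centre of the flange's underside (z = 45 on its axis). It meets the socket point when fully home.
- notch (a point): On the pedestal's ear: middle of the fork's notch, at the level of the flange's underside, 85 mm from the axis along +x. The ear is 6 mm thick, level with the flange, 48 mm wide, and reaches 105 mm from the axis; its notch is 20 mm wide and open outwards from 68 mm. It lies over the slot point when turned rightly.
- stud: Loose steel quarter-turn stud, 70 g, hanging upright by its head in a bore of the wooden block, at any yaw. Origin at the centre of its lower end, z up. From below: pilot 20 x 4.5 mm (z 0 to 5), foot bar 24 mm (x) by 8 mm (y) (z 5 to 11), round shank 10 mm thick, round head 40 mm across (z 27.5 to 33), wing to grip: 36 mm long in x, 10 mm thick in y, z 33 to 63.
- stud_head (a point): On the stud: centre of the head's underside (z = 27.5). The stud enters the slot with its x along the base's x, either way round (wing and foot bar lie the same way). Fully in, the head rests on the fork, 66 mm above the table, and the stud turns freely either way; turned a quarter, its foot lies under the plate.
- block: Fixed wooden block 50 x 110 mm, 36 mm high, origin at the centre of its underside; two through bores 29 mm wide at y = -28 and +28 mm in its own frame. The stud hangs in one and the thumb pin in the other, their heads on its top; either may be in either.
- thumb_pin: Loose steel pin with the same round head but a plain round grip 24 mm across; hangs in the other bore. Not to be used. Origin at its lower end's centre, total height 63 mm.
- plain_pedestal: Loose black pedestal like the other (same foot, flange, column and height) but with no ear. Not to be used. Origin at the centre of its foot's underside.
- air_can: Aluminium spray can, 52 mm across, 140 mm high, standing close behind the forked pedestal. Origin under its centre.
- cleaner: White bottle, 60 mm across, 170 mm high. Origin under its centre.
- tape: Roll of clear tape lying flat, 70 mm across, 25 mm high. Origin under its centre.
- cup: White cup, 74 mm across, 90 mm high. Origin under its centre.
- carton: Small cardboard carton, 80 x 60 mm, 50 mm high. Origin under its centre.
- driver: Screwdriver lying on the table, 170 mm long. Origin under its middle.
Mind the look-alikes: they are no part of the job. What is shaped like the stud but green or yellow is not meant. Leave any blue look-alike of the pedestal alone.

How it is judged:
By the outcome, as a careful person would: the job done as asked, in the order asked, and still so for the second after the job is handed in, with the robot touching nothing.
It also fails if it takes over 67 s, if anything falls off the work surface, if the arm or the gripper's body presses on something with over 40 N, if the wrist force passes 120 N, or if a joint passes its speed limit or range.

## Working session

There is one attempt and no reset: what is moved stays moved. The work goes in short steps, Python scripts to look and compute and a tool call to move; the robot and the scene stay as the last step left them, time stands still between calls to the robot, and variables do not carry over. Pictures are saved under pics/ and viewed, at most 12 in all, crops included, and the job is handed in when it is done.

Besides the shell and the picture viewer there is one more tool, called after "Request:" by a JSON object that holds its "api" and its "payload". apply_moves: Moves the arm, as the interface text tells. Its arguments: {"type":"object","properties":{"targets":{"type":"array"}},"required":["targets"]}

```bash
mkdir -p pics
cat > h.py <<'E'
import numpy as np, cv2, json
from scipy.spatial.transform import Rotation as R
from bench import r, cams, sign_off
def grab(name):
    s=r.get_state(); im,d=cams.grab_frame(name); m=cams.camera_model(name)
    if 'pose' in m: T=np.array(m['pose'])
    else:
        q=s['orientation']; W=np.eye(4); W[:3,:3]=R.from_quat([q[1],q[2],q[3],q[0]]).as_matrix(); W[:3,3]=s['tcp_pos']
        T=W@np.array(m['T_tool_cam'])
    f=210/np.tan(np.radians(m['fov_y'])/2)
    K=np.array([[f,0,m['cx']],[0,f,m['cy']],[0,0,1]])
    return im,d,T,K,np.array(m['dist'],float)
def cloud(d,T,K,dist):
    h,w=d.shape; u,v=np.meshgrid(np.arange(w),np.arange(h))
    p=cv2.undistortPoints(np.stack([u,v],-1).reshape(-1,1,2).astype(np.float64),K,dist).reshape(h,w,2)
    P=np.dstack([p*d[...,None],d]); P=P@T[:3,:3].T+T[:3,3]; P[d==0]=np.nan
    return P
def save(n,im): cv2.imwrite('pics/'+n,im[...,::-1])
E
python3 - <<'E'
from h import *
print(r.get_state())
for c in ['scene','side']:
    im,d,T,K,D=grab(c); P=cloud(d,T,K,D); np.savez(c+'.npz',im=im,P=P); save(c+'.png',im)
    print(c,T.round(2).tolist(),K[0,0])
    for l in ['base','pedestal','stud','block','thumb_pin','plain_pedestal','air_can','cleaner']:
        for o in cams.spot_in(c,l)[:3]:
            a=np.array(o['rect']).round().astype(int); cx,cy=(a[0]+a[2])//2,(a[1]+a[3])//2
            print(l,round(o['conf'],2),a,P[cy,cx].round())
E
```

```text
{'t': 0.0, 'joint_pos': array([-1.20197053,  0.468355  , -0.01160132,  1.60364998,  0.00597618,
        1.07141024, -0.05630307]), 'qd': array([ 2.13849025e-03,  9.42349438e-04,  9.82492486e-05,  9.01867731e-04,
        4.51111276e-04, -1.78733471e-04, -7.87355861e-04]), 'joint_torque': array([ 1.87246219e-04, -5.32374966e+01,  2.16180127e-02, -2.51305282e+01,
        1.14215733e-02,  7.53996283e-03, -1.53672966e-05]), 'tcp_pos': array([260.02834444, 595.14526227, 255.34176766]), 'orientation': array([-1.31180369e-04,  2.04499768e-01,  9.78866204e-01, -8.84299281e-04]), 'ft_force': array([0.55464349, 0.07409467, 0.19835535]), 'wrist_torque': array([ 0.08544577, -0.0060827 , -0.01904767]), 'grip_force': 0.0, 'grip_width': 85.34562364087762}
scene [[-0.62, 0.59, -0.51, 1215.15], [0.78, 0.47, -0.41, 531.75], [-0.0, -0.66, -0.76, 1067.72], [0.0, 0.0, 0.0, 1.0]] 449.26852057280115
base 0.61 [237 172 310 234] [518. -49.  40.]
pedestal 0.64 [192 134 239 168] [ 466. -342.   52.]
pedestal 0.64 [207  97 233 128] [ 314. -460.   68.]
pedestal 0.39 [323 260 336 278] [616. 222.  49.]
stud 0.65 [28
[... 498 characters left out ...]
 0.07, 450.48], [-0.1, 0.63, -0.77, 857.09], [0.01, -0.77, -0.64, 809.99], [0.0, 0.0, 0.0, 1.0]] 395.0891733882545
base 0.61 [251 194 326 246] [507. -17.  61.]
pedestal 0.68 [288 143 330 175] [ 461. -371.   53.]
pedestal 0.62 [334 131 359 159] [ 326. -478.   60.]
pedestal 0.35 [211 278 254 320] [618. 270.  42.]
stud 0.71 [230 320 244 340] [589. 357.  45.]
stud 0.67 [224 246 240 264] [648. 119.  36.]
stud 0.62 [229 272 248 291] [609. 231.  64.]
block 0.91 [210 278 254 321] [618. 270.  42.]
thumb_pin 0.66 [221 289 236 306] [627. 272.  51.]
plain_pedestal 0.72 [291 313 329 354] [427. 377.  91.]
air_can 0.69 [272 128 282 168] [ 579. -382.   84.]
cleaner 0.78 [241 143 261 193] [ 646. -211.  104.]
```

```bash
python3 -c "
import cv2,numpy as np
a=cv2.imread('pics/scene.png');b=cv2.imread('pics/side.png')
cv2.imwrite('pics/a.png',cv2.resize(a,(784,588)));cv2.imwrite('pics/b.png',cv2.resize(b,(784,588)))"
```

```text
(no output)
```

View pics/a.png

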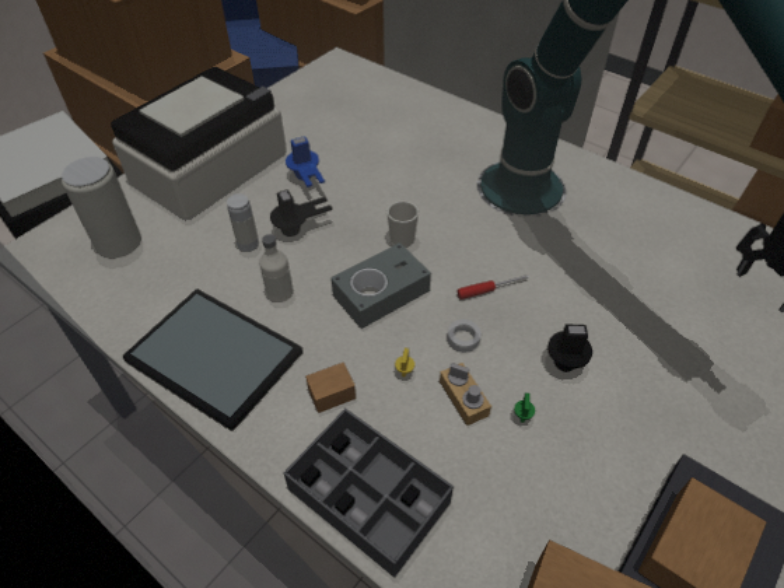

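View pics/b.png

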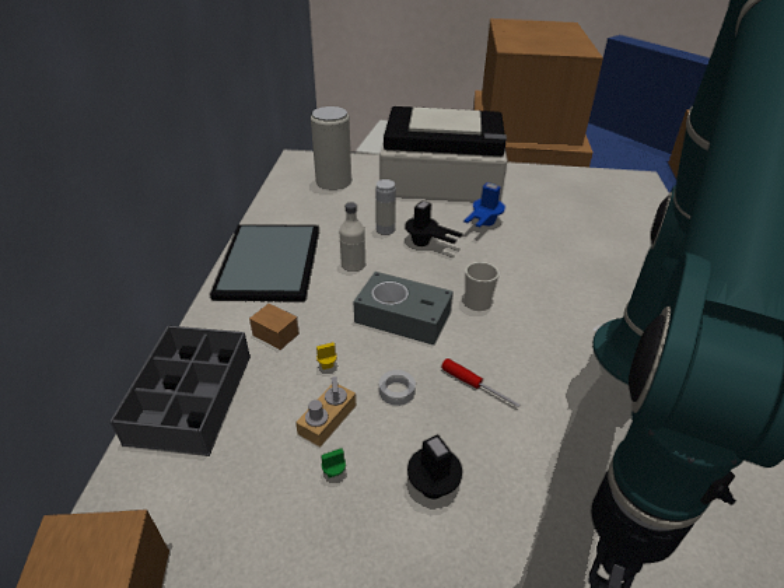

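The scene picture (784 px wide) shows the black forked pedestal at (290,213) with its can at (243,222), and the base at (380,283) with its slot towards the robot. In the block, the winged stud is at (458,373) and the thumb pin at (474,397). I'll get rough poses from the clouds.

Run:
```python
from h import *
m=cams.camera_model('wrist'); print({k:np.round(v,3).tolist() for k,v in m.items()})
for c in ['scene','side']:
    z=np.load(c+'.npz'); P=z['P']; im=z['im'].astype(int)
    def sel(x0,x1,y0,y1,z0,z1):
        with np.errstate(all='ignore'):
            k=(P[...,0]>x0)&(P[...,0]<x1)&(P[...,1]>y0)&(P[...,1]<y1)&(P[...,2]>z0)&(P[...,2]<z1)
        return P[k]
    b=sel(350,680,-180,130,54,66)
    print(c,'base',len(b),cv2.minAreaRect(b[:,:2].astype(np.float32)))
    p=sel(400,560,-450,-280,100,125); print('col',len(p),p.mean(0).round())
    p=sel(380,560,-450,-250,38,62); print('flange',len(p),p.mean(0).round(),p.min(0).round(),p.max(0).round())
    p=sel(560,680,150,330,25,45); print('block',len(p),cv2.minAreaRect(p[:,:2].astype(np.float32)))
    p=sel(560,700,150,330,55,80); print('grips',len(p)); print(p.round()[::3].tolist())
```

```text
{'fov_y': 59.982, 'cx': 285.895, 'cy': 212.243, 'dist': [-0.042, 0.0, 0.0, 0.0, 0.0], 'T_tool_cam': [[-0.0, -0.946, -0.323, 82.724], [1.0, 0.0, -0.001, 0.065], [0.001, -0.323, 0.946, -117.349], [0.0, 0.0, 0.0, 1.0]]}
scene base 1598 ((525.8076171875, -50.45082092285156), (399.326416015625, 203.8367156982422), 24.979204177856445)
col 103 [ 495. -356.  110.]
flange 470 [ 473. -343.   51.] [ 381. -404.   39.] [ 535. -293.   62.]
block 531 ((624.0357055664062, 239.17938232421875), (112.29940032958984, 53.28742599487305), 64.12541198730469)
grips 164
[[613.0, 198.0, 71.0], [617.0, 201.0, 75.0], [610.0, 206.0, 71.0], [617.0, 202.0, 70.0], [613.0, 208.0, 71.0], [606.0, 213.0, 67.0], [620.0, 203.0, 70.0], [614.0, 209.0, 69.0], [610.0, 216.0, 71.0], [608.0, 224.0, 74.0], [620.0, 204.0, 66.0], [616.0, 211.0, 68.0], [613.0, 218.0, 71.0], [608.0, 224.0, 71.0], [620.0, 201.0, 59.0], [618.0, 209.0, 63.0], [614.0, 216.0, 66.0], [612.0, 224.0, 71.0], [608.0, 230.0, 71.0], [618.0, 213.0, 62.0], [613.0, 219.0, 63.0], [613.0, 228.0, 70.0], [617.0, 213.0, 57.0], [613.0, 219.0, 57.0], [614.0, 228.0, 67.0
[... 1507 characters left out ...]
2.0, 260.0, 71.0], [635.0, 259.0, 71.0], [628.0, 259.0, 72.0], [642.0, 261.0, 69.0], [634.0, 262.0, 71.0], [627.0, 262.0, 73.0], [643.0, 267.0, 72.0], [636.0, 264.0, 70.0], [629.0, 264.0, 70.0], [645.0, 267.0, 69.0], [637.0, 271.0, 74.0], [631.0, 266.0, 69.0], [623.0, 267.0, 72.0], [640.0, 271.0, 70.0], [633.0, 270.0, 71.0], [626.0, 269.0, 70.0], [646.0, 267.0, 61.0], [637.0, 274.0, 71.0], [628.0, 277.0, 75.0], [624.0, 269.0, 66.0], [639.0, 275.0, 67.0], [631.0, 276.0, 70.0], [626.0, 271.0, 65.0], [642.0, 273.0, 62.0], [635.0, 274.0, 64.0], [627.0, 276.0, 67.0], [643.0, 272.0, 56.0], [634.0, 276.0, 63.0], [628.0, 274.0, 61.0], [640.0, 274.0, 55.0], [632.0, 275.0, 58.0], [626.0, 273.0, 56.0]]
```

Request:
{"api": "apply_moves", "payload": {"targets": [[[0.031,-0.037,0,0,0,0,1],[0.031,-0.037,0,0,0,0,1],[0.031,-0.037,0,0,0,0,1],[0.031,-0.037,0,0,0,0,1],[0.031,-0.037,0,0,0,0,1],[0.031,-0.037,0,0,0,0,1],[0.031,-0.037,0,0,0,0,1],[0.031,-0.037,0,0,0,0,1],[0.031,-0.037,0,0,0,0,1],[0.031,-0.037,0,0,0,0,1]]]}}

```text
t: 1.73
tcp_pos: [528.9, 274.6, 256.6]
orientation: [0.0, 0.204, 0.979, 0.0]
ft_force: [0.0, 0.8, -1.1]
grip_width: 85.3
grip_force: 0.0
```

Run:
```python
from h import *
s=r.get_state(); print(s['t'],s['tcp_pos'],s['qd'].round(2))
im,d,T,K,D=grab('wrist'); P=cloud(d,T,K,D); np.savez('w1.npz',im=im,P=P,T=T,K=K,D=D); save('w1.png',im)
```

```text
1.7333 [528.8567246  274.56155929 256.63831714] [ 0.7   0.16  0.19 -0.23 -0.1   0.07  0.91]
```

View pics/w1.png

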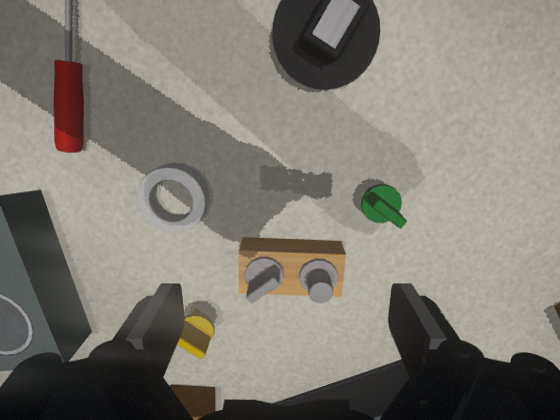

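The picture shows the winged stud at (263,279) and the round pin at (320,280) in the block, with the green and yellow look-alikes either side. On to the base.

Request:
{"api": "apply_moves", "payload": {"targets": [[[-0.0135,-0.036,0,0,0,0,1],[-0.0135,-0.036,0,0,0,0,1],[-0.0135,-0.036,0,0,0,0,1],[-0.0135,-0.036,0,0,0,0,1],[-0.0135,-0.036,0,0,0,0,1],[-0.0135,-0.036,0,0,0,0,1],[-0.0135,-0.036,0,0,0,0,1],[0,0,0,0,0,0,1],[0,0,0,0,0,0,1],[0,0,0,0,0,0,1]]]}}

```text
t: 2.62
tcp_pos: [433.7, 24.9, 256.7]
orientation: [0.001, 0.204, 0.979, 0.0]
ft_force: [0.6, 0.4, 0.3]
grip_width: 85.3
grip_force: 0.0
```

Run:
```python
from h import *
s=r.get_state(); print(s['t'],s['tcp_pos'],s['qd'].round(2))
im,d,T,K,D=grab('wrist'); P=cloud(d,T,K,D); np.savez('w2.npz',im=im,P=P,T=T,K=K,D=D); save('w2.png',im)
```

```text
2.6167 [433.68960453  24.89974185 256.68203323] [-0.02  0.02 -0.02 -0.01  0.    0.    0.  ]
```

View pics/w2.png

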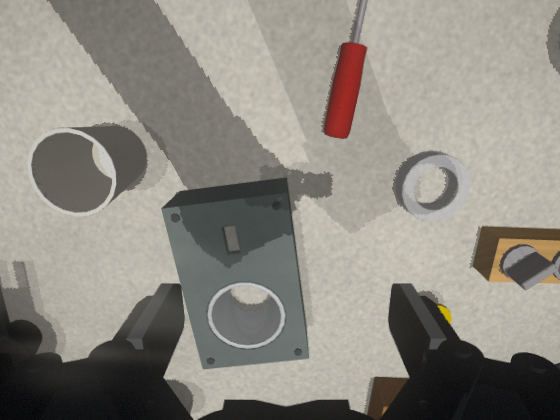

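The socket mouth shows at (246,316), the slot at (232,239), and the casting's corners at (162,208), (288,180), (309,357) and (203,368). I'll work out the base pose by intersecting rays with the z = 60 plane.

```bash
cat >> h.py <<'E'
def onplane(px,z,T,K,D):
    p=cv2.undistortPoints(np.array(px,float).reshape(-1,1,2),K,D).reshape(-1,2)
    v=np.c_[p,np.ones(len(p))]@T[:3,:3].T; o=T[:3,3]
    return (o+v*((z-o[2])/v[:,2])[:,None])[:,:2]
E
python3 - <<'E'
from h import *
z=np.load('w2.npz'); im,P,T,K,D=[z[k] for k in ('im','P','T','K','D')]
c=onplane([(162,208),(288,180),(309,357),(203,368),(246,316),(232,239)],60,T,K,D); print(c.round(1).tolist())
m=(np.abs(P[...,2]-60)<7)
zs=P[195:350,190:290,2]; print('top z',np.nanmedian(P[260:275,200:280,2]))
n,l,st,_=cv2.connectedComponentsWithStats(m.astype(np.uint8)); i=l[265,260]; k=(l==i)
v,u=np.nonzero(k); xy=onplane(np.c_[u,v],60,T,K,D)
rect=cv2.minAreaRect(xy.astype(np.float32)); print('rect',rect,st[i])
cs,_=cv2.findContours(k.astype(np.uint8),cv2.RETR_CCOMP,cv2.CHAIN_APPROX_NONE)
for q in cs:
    if len(q)<20: continue
    w=onplane(q.reshape(-1,2),60,T,K,D)
    print(len(q),w.mean(0).round(1),cv2.minAreaRect(w.astype(np.float32)))
E
```

```text
[[407.1, -87.0], [429.2, 28.8], [615.1, -27.6], [583.3, -138.4], [541.9, -66.7], [460.2, -41.9]]
top z 59.87928331459872
rect ((510.9017333984375, -58.129188537597656), (116.06570434570312, 187.6624755859375), 73.77960968017578) [  161   191   148   178 16671]
557 [505.2 -55.5] ((510.9017333984375, -58.129188537597656), (116.06570434570312, 187.6624755859375), 73.77960968017578)
182 [540.5 -65. ] ((538.96337890625, -65.36161804199219), (65.55250549316406, 64.59468078613281), 22.87885284423828)
73 [459.6 -42.7] ((459.93341064453125, -42.520240783691406), (13.128609657287598, 27.728836059570312), 73.75312042236328)
```

Request:
{"api": "apply_moves", "payload": {"targets": [[[0.001,-0.037,0,0,0,0.015,1],[0.001,-0.037,0,0,0,0.015,1],[0.001,-0.037,0,0,0,0.015,1],[0.001,-0.037,0,0,0,0.015,1],[0.001,-0.037,0,0,0,0.015,1],[0.001,-0.037,0,0,0,0.015,1],[0.001,-0.037,0,0,0,0.015,1],[0.001,-0.037,0,0,0,0.015,1],[0.001,-0.037,0,0,0,0.015,1],[0.001,-0.037,0,0,0,0.015,1]]]}}

```text
t: 3.5
tcp_pos: [444.9, -346.2, 255.9]
orientation: [-0.0, 0.129, 0.992, 0.0]
ft_force: [0.9, -0.6, 0.5]
grip_width: 85.5
grip_force: 0.0
```

Request:
{"api": "apply_moves", "payload": {"targets": [[[0,0,0,0,0,0,1],[0,0,0,0,0,0,1],[0,0,0,0,0,0,1]]]}}

```text
t: 3.75
tcp_pos: [444.3, -344.2, 255.5]
orientation: [-0.001, 0.13, 0.992, 0.001]
ft_force: [1.4, -0.1, -0.3]
grip_width: 85.4
grip_force: 0.0
```

Run:
```python
from h import *
s=r.get_state(); print(s['t'],s['tcp_pos'],s['orientation'],s['joint_pos'].round(2))
im,d,T,K,D=grab('wrist'); P=cloud(d,T,K,D); np.savez('w3.npz',im=im,P=P,T=T,K=K,D=D); save('w3.png',im)
```

```text
3.75 [ 444.3270458  -344.21219726  255.50584016] [-5.79801330e-04  1.29547742e-01  9.91572888e-01  5.04497256e-04] [ 0.2   0.34  0.49  1.85 -0.19  1.    2.08]
```

View pics/w3.png

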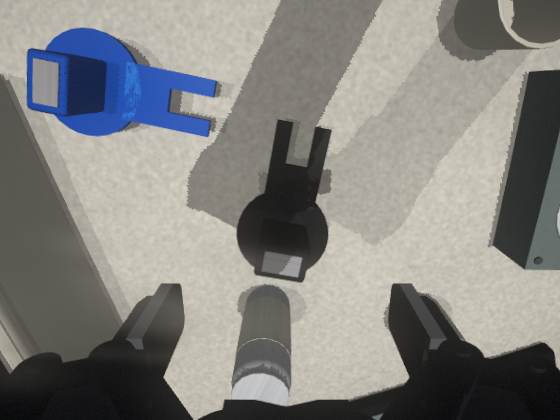

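The forked pedestal stands with its flange at (282,232), column top at (280,265) and fork tips at (285,122) and (322,130). The can is just below it at (262,350).

Run:
```python
from h import *
z=np.load('w3.npz'); im,P,T,K,D=[z[k] for k in ('im','P','T','K','D')]
m=(P[...,2]>103)&(P[...,2]<118); m[:, :200]=0; m[:,340:]=0; m[285:]=0
n,l,st,_=cv2.connectedComponentsWithStats(m.astype(np.uint8)); i=1+np.argmax(st[1:,4]); v,u=np.nonzero(l==i)
w=onplane(np.c_[u,v],111,T,K,D); print('col top',w.mean(0),cv2.minAreaRect(w.astype(np.float32)),len(u), np.nanmedian(P[l==i][:,2]))
m=(P[...,2]>42)&(P[...,2]<60); m[:, :225]=0; m[:,345:]=0; m[285:]=0
n,l,st,_=cv2.connectedComponentsWithStats(m.astype(np.uint8)); i=1+np.argmax(st[1:,4]); v,u=np.nonzero(l==i)
w=onplane(np.c_[u,v],51,T,K,D); print('flange bbox',st[i],np.nanmedian(P[l==i][:,2]))
# flange circle: contour pts of lower half image
cs,_=cv2.findContours((l==i).astype(np.uint8),cv2.RETR_EXTERNAL,cv2.CHAIN_APPROX_NONE); q=cs[0].reshape(-1,2)
c=onplane(q,51,T,K,D)
from scipy.optimize import least_squares
# model: ear/flange outline fit by distance to silhouette polygon
th=np.linspace(0,2*np.pi,721)
from math import pi
circ=np.c_[44*np.cos(th),44*np.sin(th)]
poly=[]
def seg(a,b): 
    n=int(np.hypot(b[0]-a[0],b[1]-a[1])*2)+1
    return np.linspace(a,b,n)
x0=np.sqrt(44**2-24**2)
out=np.vstack([circ[~((circ[:,0]>0)&(abs(circ[:,1])<24))],seg((x0,24),(105,24)),seg((105,24),(105,10)),seg((105,10),(68,10)),seg((68,10),(68,-10)),seg((68,-10),(105,-10)),seg((105,-10),(105,-24)),seg((105,-24),(x0,-24))])
from scipy.spatial import cKDTree
kd=cKDTree(out)
q2=q[(q[:,1]<245)]; c=onplane(q2,51,T,K,D)
def f(p):
    d=c-p[:2]; a=p[2]; loc=np.c_[d[:,0]*np.cos(a)+d[:,1]*np.sin(a),-d[:,0]*np.sin(a)+d[:,1]*np.cos(a)]
    return kd.query(loc)[0]
s=least_squares(f,[490,-356,np.radians(168)],loss='soft_l1',diff_step=1e-4); print(s.x[:2],np.degrees(s.x[2]),np.mean(f(s.x)))
q=r.get_state()['orientation']; M=R.from_quat([q[1],q[2],q[3],q[0]]).as_matrix(); print('tooly deg',np.degrees(np.arctan2(M[1,1],M[0,1])))
k=(P[...,2]>132)&(P[...,2]<146)&(P[...,0]>520); print('can',np.nanmean(P[k],0),np.nanmin(P[k],0),np.nanmax(P[k],0))
```

```text
col top [ 489.09030138 -360.31682903] ((489.1692199707031, -360.2196350097656), (41.51557922363281, 32.41307067871094), 64.450439453125) 1871 110.83545824751292
flange bbox [ 236  119   95  151 6591] 50.763134081225814
[ 492.20259512 -361.03338702] 162.26093036895315 7.963191592860169
tooly deg 75.17163196625744
can [ 581.90726389 -402.16016763  138.9528632 ] [ 565.90942326 -428.8543184   132.00217825] [ 606.43819556 -381.89339466  141.3351854 ]
```

Run:
```python
from h import *
z=np.load('w3.npz'); im,P,T,K,D=[z[k] for k in ('im','P','T','K','D')]
print(onplane([(278,119),(331,129),(268,190),(317,203),(304,124),(282,232),(291,163),(309,166)],51,T,K,D).round(1).tolist())
print(onplane([(260,253),(303,257),(299,279),(256,275)],111,T,K,D).round(1).tolist())
c=im[100:300,210:360]; d=np.nan_to_num(P[100:300,210:360,2]).clip(0,120)*2
o=np.hstack([c,cv2.applyColorMap(d.astype(np.uint8),cv2.COLORMAP_JET)]); save('c3.png',cv2.resize(o,None,fx=2.6,fy=2.6,interpolation=cv2.INTER_NEAREST))
```

```text
[[386.3, -336.0], [406.3, -293.7], [445.1, -361.6], [468.8, -321.1], [396.2, -315.4], [488.3, -360.0], [426.3, -334.9], [433.1, -320.0]]
[[478.0, -374.6], [490.2, -342.5], [508.5, -350.5], [496.0, -383.2]]
```

View pics/c3.png

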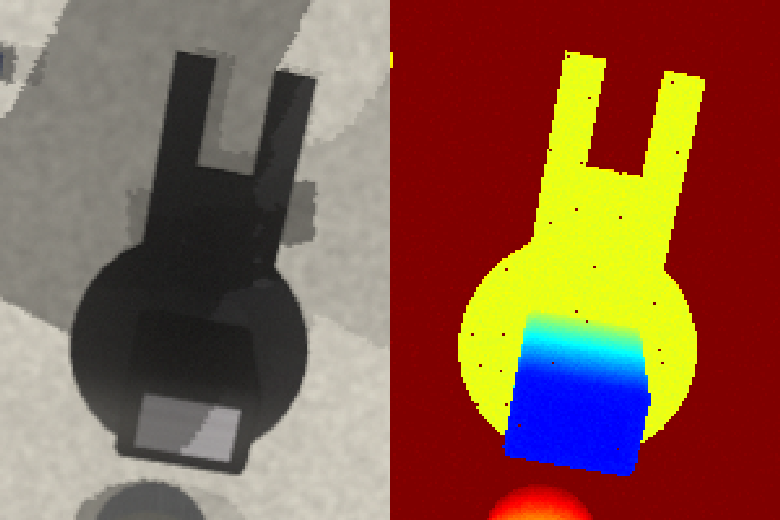

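Both methods agree: pedestal axis near (490,-360), ear direction 154.5°. Moving in to grasp across the column's y.

Request:
{"api": "apply_moves", "payload": {"targets": [[[0.0229,-0.0079,0,0,0,-0.0935,1],[0.0229,-0.0079,0,0,0,-0.0935,1],[0,0,-0.02,0,0,0,1],[0,0,-0.035,0,0,0,1],[0,0,-0.035,0,0,0,1],[0,0,-0.035,0,0,0,1],[0,0,-0.02,0,0,0,1],[0,0,-0.0165,0,0,0,1],[0,0,0,0,0,0,1],[0,0,0,0,0,0,1]]]}}

```text
t: 4.63
tcp_pos: [489.6, -359.6, 94.3]
orientation: [-0.001, 0.221, 0.975, 0.001]
ft_force: [0.2, -1.1, 1.4]
grip_width: 85.6
grip_force: 0.0
```

```bash
cat > st.py <<'E'
from h import *
s=r.get_state(); q=s['orientation']; M=R.from_quat([q[1],q[2],q[3],q[0]]).as_matrix()
print(round(s['t'],2),s['tcp_pos'].round(1),'yaw_y',np.degrees(np.arctan2(M[1,1],M[0,1])).round(2),'tz',M[:,2].round(4),'F',s['ft_force'].round(1),'Tq',s['wrist_torque'].round(2),'w',round(s['grip_width'],1),'g',round(s['grip_force'],1),'q',s['joint_pos'].round(2))
E
python3 st.py
```

```text
4.63 [ 489.6 -359.6   94.3] yaw_y 64.42 tz [-0.0012  0.0015 -1.    ] F [ 0.2 -1.1  1.4] Tq [-0.03 -0.02  0.04] w 85.6 g 0.0 q [ 0.26  0.63  0.43  1.84 -0.37  0.75  2.01]
```

Request:
{"api": "apply_moves", "payload": {"targets": [[[0,0,0,0,0,0,-1],[0,0,0,0,0,0,-1],[0,0,0,0,0,0,-1],[0,0,0,0,0,0,-1],[0,0,0,0,0,0,-1],[0,0,0,0,0,0,-1],[0,0,0,0,0,0,-1],[0,0,0,0,0,0,-1]]]}}

```text
t: 5.3
tcp_pos: [490.0, -361.6, 96.2]
orientation: [0.001, 0.222, 0.975, 0.0]
ft_force: [0.5, 1.1, 5.8]
grip_width: 41.0
grip_force: 60.1
```

```bash
python3 st.py
```

```text
5.3 [ 490.  -361.6   96.2] yaw_y 64.29 tz [ 2.2e-03 -2.0e-04 -1.0e+00] F [0.5 1.1 5.8] Tq [ 0.38  0.15 -0.  ] w 41.0 g 60.1 q [ 0.26  0.63  0.43  1.84 -0.37  0.75  2.01]
```

Request:
{"api": "apply_moves", "payload": {"targets": [[[0,0,0.01,0,0,0,-1],[0,0,0.025,0,0,0,-1],[0,0,0.035,0,0,0,-1],[0,0,0.035,0,0,0,-1],[0,0,0.015,0,0,0,-1],[0.002,0.01,0,0,0,0,-1],[0.004,0.025,0,0,0,0.018,-1],[0.006,0.033,0,0,0,0.018,-1],[0.006,0.033,0,0,0,0.018,-1],[0.006,0.033,0,0,0,0.018,-1]]]}}

```text
t: 6.13
tcp_pos: [511.6, -224.7, 212.8]
orientation: [-0.002, 0.187, 0.982, 0.0]
ft_force: [0.9, 0.1, -4.7]
grip_width: 41.2
grip_force: 62.0
```

Request:
{"api": "apply_moves", "payload": {"targets": [[[0.006,0.033,0,0,0,0.018,-1],[0.006,0.033,0,0,0,0.018,-1],[0.006,0.033,0,0,0,0.018,-1],[0.006,0.033,0,0,0,0.018,-1],[0.004,0.02,0,0,0,0.018,-1],[0,0.005,0,0,0,0,-1],[0,0,0,0,0,0,-1],[0,0,0,0,0,0,-1],[0,0,0,0,0,0,-1]]]}}

```text
t: 6.88
tcp_pos: [540.1, -72.0, 214.1]
orientation: [-0.001, 0.144, 0.99, -0.001]
ft_force: [-0.1, -0.3, -4.6]
grip_width: 41.3
grip_force: 62.4
```

```bash
python3 st.py
python3 - <<'E'
from h import *
im,d,T,K,D=grab('wrist'); P=cloud(d,T,K,D); np.savez('w4.npz',im=im,P=P,T=T,K=K,D=D); save('w4.png',im)
E
```

```text
6.88 [540.1 -72.  214.1] yaw_y 73.43 tz [-1.6e-03 -8.0e-04 -1.0e+00] F [-0.1 -0.3 -4.6] Tq [-0.03 -0.05 -0.05] w 41.3 g 62.4 q [-0.26  0.35  0.41  1.92 -0.17  0.9   1.52]
```

View pics/w4.png

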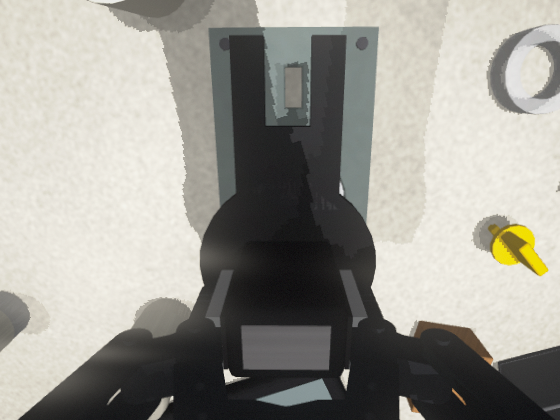

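The fork shows at columns 230–346, its notch at 265–310 with the root at row 126. The slot is visible through the notch at (293,87). I'll work out the remaining offset and yaw.

Run:
```python
from h import *
z=np.load('w4.npz'); im,P,T,K,D=[z[k] for k in ('im','P','T','K','D')]
zf=np.nanmedian(P[140:180,245:330,2]); print('ear top z',zf)
m=np.abs(P[...,2]-zf)<12
cs,_=cv2.findContours(m.astype(np.uint8),cv2.RETR_EXTERNAL,cv2.CHAIN_APPROX_NONE)
def line(side,rows):  # edge columns -> plane line
    px=[]
    for v in rows:
        u=np.nonzero(m[v,200:380])[0]+200
        g=np.nonzero(np.diff(u)>10)[0]
        px.append(dict(L=u[0]-.5,R=u[-1]+.5,l=u[g[0]]+.5 if len(g) else np.nan,r=u[g[0]+1]-.5 if len(g) else np.nan)[side])
    return onplane(np.c_[px,list(rows)],zf,T,K,D)
rows=range(45,118,4); Ls={k:line(k,rows) for k in 'LRlr'}
ang=[]
for k,w in Ls.items():
    vx,vy,x,y=cv2.fitLine(w.astype(np.float32),cv2.DIST_HUBER,0,.01,.01).ravel(); a=np.degrees(np.arctan2(vy,vx))%180; ang.append(a); print(k,round(a,2))
a=np.radians(np.mean(ang)); u=np.array([np.cos(a),np.sin(a)]); n=np.array([-u[1],u[0]])
offs={k:(w@n).mean() for k,w in Ls.items()}; print(offs); o=np.mean(list(offs.values()))
root=onplane([(288,126.5)],zf,T,K,D)[0]@u; 
tipv=[np.nonzero(m[:200,c])[0][0]-.5 for c in (240,250,325,335)]; tip=np.mean(onplane(np.c_[[240,250,325,335],tipv],zf,T,K,D)@u)
print('root',root,'tip',tip,'ax from root',root-68,'from tip',tip-105)
c=u*((tip-105)*.6+(root-68)*.4)+n*o; print('ped axis',c,'angle',np.degrees(a))
b=np.abs(P[...,2]-60)<8; nn,l,st,_=cv2.connectedComponentsWithStats(b.astype(np.uint8)); 
# slot
sub=np.zeros_like(b); sub[60:115,278:306]=1; h=sub&(P[...,2]<45); v,uu=np.nonzero(h); w=onplane(np.c_[uu,v],60,T,K,D); print('slot',len(uu),w.mean(0) if len(uu) else 0,cv2.minAreaRect(w.astype(np.float32)) if len(uu)>5 else 0)
# base outer edges
for side in (0,1):
    px=[]
    for v in range(50,180,5):
        k=np.nonzero(b[v,205:390])[0]+205
        if len(k): px.append((k[0]-.5 if side==0 else k[-1]+.5,v))
    w=onplane(px,60,T,K,D); vx,vy,x,y=cv2.fitLine(w.astype(np.float32),cv2.DIST_HUBER,0,.01,.01).ravel(); print('edge',np.degrees(np.arctan2(vy,vx))%180,(w@n).mean())
```

```text
ear top z 168.93131195602112
L 163.97
R 163.18
l 162.45
r 163.41
{'L': np.float64(-62.88116143607036), 'R': np.float64(-110.82795640768983), 'l': np.float64(-77.20391564007352), 'r': np.float64(-96.37973631065002)}
root -470.9462952589747 tip -433.91181637681467 ax from root -538.9462952589747 from tip -538.9118163768146
ped axis [541.08285745 -72.16941675] angle 163.2508
slot 634 [460.61625683 -43.82175093] ((460.9533386230469, -43.708438873291016), (11.288543701171875, 25.73318099975586), 73.38651275634766)
edge 164.16364 -33.59538061571171
edge 163.77132 -149.31996525304987
```

Request:
{"api": "apply_moves", "payload": {"targets": [[[0.0007,0.0053,0,0,0,0.0105,-1],[0,0,-0.01,0,0,0,-1],[0,0,-0.015,0,0,0,-1],[0,0,-0.015,0,0,0,-1],[0,0,-0.015,0,0,0,-1],[0,0,-0.015,0,0,0,-1],[0,0,-0.005,0,0,0,-1],[0,0,0,0,0,0,-1],[0,0,0,0,0,0,-1]]]}}

```text
t: 7.68
tcp_pos: [541.8, -65.5, 139.7]
orientation: [-0.0, 0.138, 0.99, -0.0]
ft_force: [0.7, -0.1, -5.1]
grip_width: 41.0
grip_force: 62.2
```

```bash
python3 st.py
cat > rel.py <<'E'
from h import *
import sys
im,d,T,K,D=grab('wrist'); P=cloud(d,T,K,D); np.savez('w5.npz',im=im,P=P,T=T,K=K,D=D); save('w5.png',im)
zf=np.nanmedian(P[140:180,245:330,2]); print('ear top z',zf)
m=np.abs(P[...,2]-zf)<5; b=np.abs(P[...,2]-60)<5
def fit(w):
    vx,vy,x,y=cv2.fitLine(w.astype(np.float32),cv2.DIST_HUBER,0,.01,.01).ravel(); return np.degrees(np.arctan2(vy,vx))%180
a=np.radians(163.8); u=np.array([np.cos(a),np.sin(a)]); n=np.array([-u[1],u[0]])
for nm,mm,zz,lo,hi,rows in (('ear',m,zf,215,365,range(45,170,4)),('base',b,60,180,400,range(50,180,4))):
    e=[]
    for s in (0,-1):
        px=[]
        for v in rows:
            k=np.nonzero(mm[v,lo:hi])[0]
            if len(k): px.append((k[s]+lo+(-.5 if s==0 else .5),v))
        w=onplane(px,zz,T,K,D); e.append((w@n).mean()); print(nm,'edge ang',round(fit(w),2),'n',np.median(w@n).round(2),'u',(w@u).mean().round(1))
    print(nm,'mid n',np.mean(e).round(2),'width',round(e[0]-e[1],1))
tip=[np.nonzero(m[:200,c])[0][0]-.5 for c in (240,250,325,335)]
print('tip->axis u',np.mean(onplane(np.c_[[240,250,325,335],tip],zf,T,K,D)@u)-105)
sub=np.zeros_like(b); sub[20:150,270:320]=1; h=sub&(P[...,2]<45); v,uu=np.nonzero(h)
if len(uu)>20:
    w=onplane(np.c_[uu,v],60,T,K,D); q=cv2.minAreaRect(w.astype(np.float32)); print('slot',q,'n,u',np.dot(q[0],n),np.dot(q[0],u)-85)
E
python3 rel.py
```

```text
7.68 [541.8 -65.5 139.7] yaw_y 74.14 tz [-2.e-04 -2.e-04 -1.e+00] F [ 0.7 -0.1 -5.1] Tq [-0.04 -0.05  0.03] w 41.0 g 62.2 q [-0.24  0.46  0.37  1.97 -0.24  0.75  1.57]
ear top z 94.49771773180126
ear edge ang 163.95 n -64.25 u -463.9
ear edge ang 163.86 n -112.15 u -463.6
ear mid n -88.21 width 47.9
base edge ang 159.14 n -31.65 u -469.2
base edge ang 164.02 n -144.85 u -468.6
base mid n -88.16 width 113.4
tip->axis u -539.6071595554554
slot ((460.9673767089844, -43.3775749206543), (11.112926483154297, 26.589941024780273), 73.5867691040039) n,u -86.95058697975868 -539.7660187611153
```

View pics/w5.png

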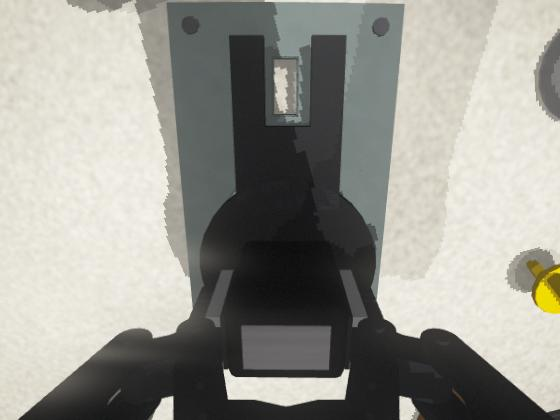

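The fork straddles the slot, with the notch centre at column 287 and the slot at 285. I'll shift about 1 mm and lower gently.

Request:
{"api": "apply_moves", "payload": {"targets": [[[-0.0003,-0.0011,-0.003,0,0,0,-1],[0,0,-0.004,0,0,0,-1],[0,0,-0.004,0,0,0,-1],[0,0,-0.004,0,0,0,-1],[0,0,-0.004,0,0,0,-1],[0,0,-0.003,0,0,0,-1],[0,0,-0.002,0,0,0,-1],[0,0,0,0,0,0,-1],[0,0,0,0,0,0,-1]]]}}

```text
t: 8.48
tcp_pos: [541.5, -66.4, 115.7]
orientation: [-0.0, 0.138, 0.99, -0.0]
ft_force: [-1.1, 0.8, -3.7]
grip_width: 41.5
grip_force: 62.4
```

```bash
python3 st.py; python3 rel.py
```

```text
8.48 [541.5 -66.4 115.7] yaw_y 74.16 tz [-1.e-04 -0.e+00 -1.e+00] F [-1.1  0.8 -3.7] Tq [ 0.    0.03 -0.02] w 41.5 g 62.4 q [-0.22  0.5   0.35  1.98 -0.26  0.7   1.59]
ear top z 70.49236880109567
ear edge ang 163.97 n -63.33 u -463.8
ear edge ang 163.88 n -111.22 u -463.5
ear mid n -87.29 width 47.9
base edge ang 159.13 n -37.43 u -467.5
base edge ang 169.52 n -139.28 u -466.9
base mid n -88.35 width 102.0
tip->axis u -539.5130391153772
slot ((461.2532043457031, -43.521644592285156), (11.2931489944458, 26.411481857299805), 73.60669708251953) n,u -86.89198115229877 -540.0806913928833
```

Request:
{"api": "apply_moves", "payload": {"targets": [[[0.0002,-0.0003,-0.001,0,0,0,-1],[0,0,-0.001,0,0,0,-1],[0,0,-0.001,0,0,0,-1],[0,0,-0.001,0,0,0,-1],[0,0,-0.0008,0,0,0,-1],[0,0,0,0,0,0,-1],[0,0,0,0,0,0,-1]]]}}

```text
t: 9.12
tcp_pos: [541.8, -66.6, 111.4]
orientation: [0.0, 0.138, 0.99, 0.0]
ft_force: [-1.3, 0.2, 1.8]
grip_width: 41.3
grip_force: 62.8
```

```bash
python3 st.py; python3 rel.py | grep -E "top|mid|tip|slot"
```

```text
9.12 [541.8 -66.6 111.4] yaw_y 74.16 tz [ 3.e-04  3.e-04 -1.e+00] F [-1.3  0.2  1.8] Tq [-0.09  0.57 -0.03] w 41.3 g 62.8 q [-0.22  0.51  0.35  1.98 -0.26  0.7   1.59]
ear top z 66.2750264645453
ear mid n -86.98 width 49.4
base mid n -88.2 width 99.5
tip->axis u -537.005599537145
slot ((461.1995544433594, -43.51609802246094), (11.275971412658691, 26.47168731689453), 73.63675689697266) n,u -86.88233964268434 -540.0276242867754
```

Request:
{"api": "apply_moves", "payload": {"targets": [[[0,0,-0.0008,0,0,0,-1],[0,0,0,0,0,0,-1],[0,0,0,0,0,0,-1]]]}}

```text
t: 9.42
tcp_pos: [541.8, -66.6, 111.3]
orientation: [0.0, 0.138, 0.99, 0.0]
ft_force: [-4.2, 1.6, 10.7]
grip_width: 41.3
grip_force: 63.5
```

```bash
python3 st.py; python3 rel.py | grep -E "top|mid|tip|slot"
```

```text
9.42 [541.8 -66.6 111.3] yaw_y 74.16 tz [ 3.e-04  6.e-04 -1.e+00] F [-4.2  1.6 10.7] Tq [-0.22  1.16 -0.21] w 41.3 g 63.5 q [-0.22  0.51  0.35  1.98 -0.26  0.7   1.59]
ear top z 66.23046340863942
ear mid n -87.68 width 50.1
base mid n -88.23 width 99.4
tip->axis u -538.385720794572
slot ((461.0090026855469, -43.45876693725586), (11.254047393798828, 26.095439910888672), 73.71101379394531) n,u -86.88423207612996 -539.8286437740817
```

Contact is on the ear side and the flange is down to within about 0.2 mm. Releasing it to settle.

Request:
{"api": "apply_moves", "payload": {"targets": [[[0,0,0,0,0,0,0.1],[0,0,0,0,0,0,0.3],[0,0,0,0,0,0,0.6],[0,0,0,0,0,0,1],[0,0,0,0,0,0,1],[0,0,0,0,0,0,1],[0,0,0.02,0,0,0,1],[0,0,0.03,0,0,0,1],[0,0,0.03,0,0,0,1],[0,0,0.02,0,0,0,1]]]}}

```text
t: 10.3
tcp_pos: [542.5, -67.0, 212.6]
orientation: [0.001, 0.138, 0.99, 0.0]
ft_force: [0.7, 0.2, -0.1]
grip_width: 85.8
grip_force: 0.0
```

Request:
{"api": "apply_moves", "payload": {"targets": [[[0,0,0,0,0,0,1],[0,0,0,0,0,0,1]]]}}

```text
t: 10.47
tcp_pos: [542.3, -66.6, 211.2]
orientation: [0.001, 0.138, 0.99, 0.0]
ft_force: [-0.1, -0.5, -0.5]
grip_width: 85.1
grip_force: 0.0
```

```bash
python3 st.py
python3 - <<'E'
from h import *
im,d,T,K,D=grab('wrist'); P=cloud(d,T,K,D); np.savez('w6.npz',im=im,P=P,T=T,K=K,D=D); save('w6.png',im)
a=np.radians(163.85); u=np.array([np.cos(a),np.sin(a)]); n=np.array([-u[1],u[0]]); S=np.array([541.5,-66.6])
Q=np.dstack([(P[...,:2]-S)@u,(P[...,:2]-S)@n,P[...,2]])
for nm,x0,x1,y0,y1 in (('ear',50,66,-20,20),('tipL',75,103,-22,-13),('tipR',75,103,13,22),('fl+',24,40,-20,20),('fl y-',-10,10,-41,-26),('fl y+',-10,10,26,41),('fl -',-41,-20,-20,20),('base',50,110,30,52),('base2',50,110,-52,-30)):
    k=(Q[...,0]>x0)&(Q[...,0]<x1)&(Q[...,1]>y0)&(Q[...,1]<y1)&(Q[...,2]>50)&(Q[...,2]<80); print(nm,k.sum(),np.nanmedian(Q[k][:,2]) if k.any() else None)
k=(Q[...,2]<40)&(abs(Q[...,0]-85)<22)&(abs(Q[...,1])<9.0)
v,uu=np.nonzero(k); w=onplane(np.c_[uu,v],60,T,K,D); print('slot',len(uu),cv2.minAreaRect(w.astype(np.float32)))
k=(Q[...,2]>62.5)&(Q[...,2]<72)&(Q[...,0]>45)&(Q[...,0]<112)&(abs(Q[...,1])<32); v,uu=np.nonzero(k); w=onplane(np.c_[uu,v],66,T,K,D); print('ear rect',cv2.minAreaRect(w.astype(np.float32)))
E
```

```text
10.47 [542.3 -66.6 211.2] yaw_y 74.18 tz [ 2.8e-03  4.0e-04 -1.0e+00] F [-0.1 -0.5 -0.5] Tq [ 0.03 -0.03  0.02] w 85.1 g 0.0 q [-0.27  0.36  0.41  1.92 -0.18  0.89  1.52]
ear 1312 65.76463470890724
tipL 573 65.71277103771337
tipR 575 65.79458334425038
fl+ 1181 65.77667052801132
fl y- 488 65.75921252824375
fl y+ 501 65.83093741493389
fl - 0 None
base 2779 59.784963070895344
base2 2757 59.65820120108344
slot 665 ((461.1728210449219, -43.608253479003906), (11.2705717086792, 26.103788375854492), 73.80043029785156)
ear rect ((470.1644592285156, -46.10448455810547), (48.06393814086914, 58.21568298339844), 73.88894653320312)
```

The pedestal is home: flange and ear tops read 65.75 against the base at 59.7, level. Now to the stud.

Request:
{"api": "apply_moves", "payload": {"targets": [[[0.0085,0.0355,0,0,0,-0.113,1],[0.0085,0.0355,0,0,0,-0.113,1],[0.0085,0.0355,0,0,0,-0.113,1],[0.0085,0.0355,0,0,0,-0.113,1],[0.0085,0.0355,0,0,0,-0.113,1],[0.0085,0.0355,0,0,0,-0.113,1],[0.0085,0.0355,0,0,0,-0.113,1],[0.0085,0.0355,0,0,0,-0.113,1],[0,0,0,0,0,0,1],[0,0,0,0,0,0,1]]]}}

```text
t: 11.35
tcp_pos: [608.3, 220.3, 207.4]
orientation: [-0.001, 0.554, 0.832, -0.002]
ft_force: [0.3, -0.3, -0.3]
grip_width: 85.5
grip_force: 0.0
```

```bash
python3 st.py
cat > wing.py <<'E'
from h import *
import sys
im,d,T,K,D=grab('wrist'); P=cloud(d,T,K,D); np.savez('w7.npz',im=im,P=P,T=T,K=K,D=D); save('w7.png',im)
z0=float(sys.argv[1]); x,y,R0=map(float,sys.argv[2:5])
near=np.hypot(P[...,0]-x,P[...,1]-y)<R0
k=near&(abs(P[...,2]-z0)<4)
n,l,st,ce=cv2.connectedComponentsWithStats(k.astype(np.uint8))
for i in range(1,n):
    if st[i,4]<80: continue
    v,u=np.nonzero(l==i); w=onplane(np.c_[u,v],z0,T,K,D); print('top',st[i],np.nanmedian(P[l==i][:,2]),cv2.minAreaRect(w.astype(np.float32)))
E
python3 wing.py 71.5 623 242 70
```

```text
11.35 [608.3 220.3 207.4] yaw_y 22.7 tz [-0.0033 -0.0018 -1.    ] F [ 0.3 -0.3 -0.3] Tq [-0.1  -0.02 -0.02] w 85.5 g 0.0 q [-0.77  0.55  0.52  1.68 -0.31  1.    0.25]
top [329 150  33  34 861] 71.16489573646174 ((634.7478637695312, 264.27423095703125), (22.689292907714844, 23.58152198791504), 26.40227699279785)
top [277 192  19  47 619] 71.1448716112146 ((610.369140625, 214.5489959716797), (9.907419204711914, 36.44089126586914), 15.363348007202148)
```

View pics/w7.png

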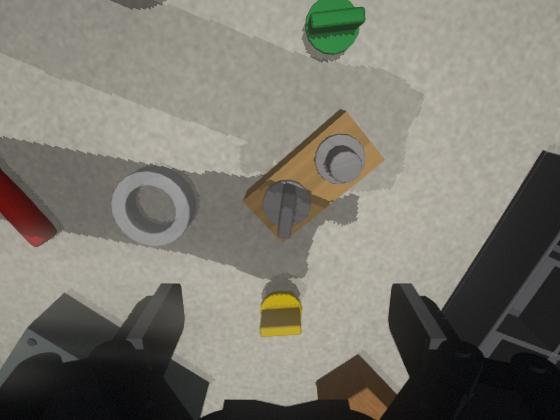

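The wing is at (287,212) with its top at about (610.4,214.5) and thickness direction 15.4°. The pin at (343,160) is well clear. I'll check how far the fingertips reach as they close.

Run:
```python
from h import *
for f,t,boxes in (('w4.npz',[540.1,-72,214.1],[(260,340,205,235),(260,340,338,375)]),('w7.npz',[608.3,220.3,207.4],[(275,350,125,190),(275,350,385,445)])):
    z=np.load(f); P=z['P']; T=z['T']; d=(P-T[:3,3])@T[:3,:3]
    for a,b,c,e in boxes:
        s=P[a:b,c:e].reshape(-1,3); dd=d[a:b,c:e,2].ravel(); k=(dd<(150 if f=='w4.npz' else 190))&(s[:,2]>t[2]-60)
        h=t[2]-s[k][:,2]; print(f,k.sum(),'ahead pct',np.nanpercentile(h,[1,10,50,90,95,99]).round(1))
```

```text
w4.npz 1828 ahead pct [-26.2 -19.2 -10.7   9.8  12.5  15. ]
w4.npz 2183 ahead pct [-26.2 -21.9 -10.    9.5  12.2  15.2]
w7.npz 3139 ahead pct [-30.5 -24.8  -9.1   5.2   7.6  10.7]
w7.npz 3046 ahead pct [-30.  -23.9  -8.5   5.6   7.9  10.9]
```

Request:
{"api": "apply_moves", "payload": {"targets": [[[0.001,-0.003,0,0,0,-0.0635,1],[0.0011,-0.0028,0,0,0,-0.0635,1],[0,0,-0.02,0,0,0,1],[0,0,-0.03,0,0,0,1],[0,0,-0.03,0,0,0,1],[0,0,-0.03,0,0,0,1],[0,0,-0.018,0,0,0,0.5],[0,0,0,0,0,0,0.3],[0,0,0,0,0,0,0.3],[0,0,0,0,0,0,0.3]]]}}

```text
t: 12.23
tcp_pos: [612.7, 210.2, 83.3]
orientation: [0.001, 0.609, 0.793, 0.0]
ft_force: [0.7, 0.3, 0.3]
grip_width: 55.7
grip_force: 0.0
```

```bash
python3 st.py; python3 wing.py 71.5 611 215 30
```

```text
12.23 [612.7 210.2  83.3] yaw_y 15.0 tz [ 1.5e-03 -1.0e-04 -1.0e+00] F [0.7 0.3 0.3] Tq [-0.05  0.02 -0.01] w 55.7 g 0.0 q [-0.72  0.71  0.48  1.74 -0.43  0.79  0.23]
top [ 271  249   25   79 1884] 71.07088349844281 ((610.467529296875, 215.40927124023438), (9.758907318115234, 36.213592529296875), 15.478777885437012)
top [209 274  13  49 230] 71.82801449095155 ((584.7758178710938, 204.13449096679688), (4.279818534851074, 22.764236450195312), 14.693203926086426)
top [351 274   9  41 156] 71.64729503452448 ((639.4225463867188, 220.79063415527344), (2.6914777755737305, 18.793163299560547), 14.933492660522461)
```

Request:
{"api": "apply_moves", "payload": {"targets": [[[-0.0022,0.005,0,0,0,0.008,0.3],[0,0,-0.007,0,0,0,0],[0,0,-0.0065,0,0,0,0],[0,0,0,0,0,0,-0.3],[0,0,0,0,0,0,-1],[0,0,0,0,0,0,-1],[0,0,0,0,0,0,-1],[0,0,0,0,0,0,-1],[0,0,0,0,0,0,-1]]]}}

```text
t: 13.03
tcp_pos: [609.6, 216.5, 68.7]
orientation: [0.0, 0.605, 0.796, -0.0]
ft_force: [0.2, -0.5, -1.5]
grip_width: 8.8
grip_force: 58.7
```

```bash
python3 st.py
```

```text
13.03 [609.6 216.5  68.7] yaw_y 15.55 tz [-1.e-04 -1.e-04 -1.e+00] F [ 0.2 -0.5 -1.5] Tq [0.05 0.01 0.02] w 8.8 g 58.7 q [-0.72  0.73  0.46  1.75 -0.44  0.77  0.23]
```

Request:
{"api": "apply_moves", "payload": {"targets": [[[0,0,0.02,0,0,0,-1],[0,0,0.04,0,0,0,-1],[0,0,0.04,0,0,0,-1],[-0.0165,-0.029,0.01,0,0,0.113,-1],[-0.0165,-0.029,0,0,0,0.113,-1],[-0.0165,-0.029,0,0,0,0.113,-1],[-0.0165,-0.029,0,0,0,0.113,-1],[-0.0165,-0.029,0,0,0,0.113,-1],[-0.0165,-0.029,0,0,0,0.113,-1],[-0.0165,-0.029,0,0,0,0.113,-1]]]}}

```text
t: 13.87
tcp_pos: [493.1, 12.3, 178.9]
orientation: [0.0, 0.249, 0.969, 0.0]
ft_force: [1.1, -0.5, -0.5]
grip_width: 9.0
grip_force: 58.8
```

Request:
{"api": "apply_moves", "payload": {"targets": [[[-0.0165,-0.029,0,0,0,0.113,-1],[-0.0165,-0.029,0,0,0,0.113,-1],[0,0,0,0,0,0,-1],[0,0,0,0,0,0,-1],[0,0,0,0,0,0,-1]]]}}

```text
t: 14.28
tcp_pos: [461.5, -44.2, 179.0]
orientation: [0.0, 0.141, 0.99, 0.0]
ft_force: [1.2, -0.3, -0.3]
grip_width: 8.9
grip_force: 58.9
```

```bash
python3 st.py
python3 - <<'E'
from h import *
im,d,T,K,D=grab('wrist'); P=cloud(d,T,K,D); np.savez('w8.npz',im=im,P=P,T=T,K=K,D=D); save('w8.png',im)
E
```

```text
14.28 [461.5 -44.2 179. ] yaw_y 73.74 tz [ 1.e-03  5.e-04 -1.e+00] F [ 1.2 -0.3 -0.3] Tq [ 0.03 -0.01 -0.04] w 8.9 g 58.9 q [-0.32  0.27  0.4   2.14 -0.15  0.76  1.46]
```

View pics/w8.png

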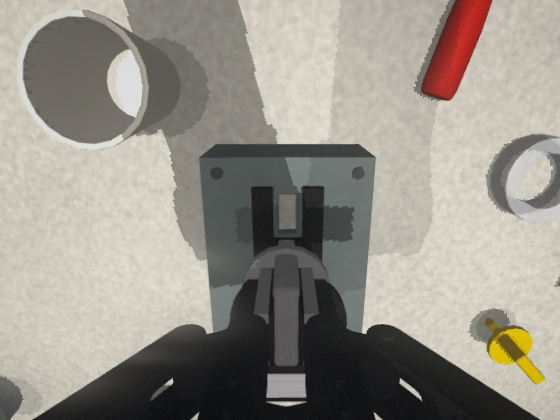

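The held stud's wing is at columns 274–299 with its head's rim at (286,245), and the slot is at (287,211). I'll compute the offset between them.

```bash
cat > off.py <<'E'
from h import *
import sys
s=r.get_state(); zt=s['tcp_pos'][2]; im,d,T,K,D=grab('wrist'); P=cloud(d,T,K,D); np.savez('w8.npz',im=im,P=P)
a=np.radians(163.8); u=np.array([np.cos(a),np.sin(a)]); n=np.array([-u[1],u[0]])
def loc(z,px): 
    w=onplane(px,z,T,K,D)-[461.0,-43.6]; return np.c_[w@u,w@n]
zh=zt-60.2+33; zw=zh+30
k=abs(P[...,2]-zh)<4; k[:,:220]=0;k[:,350:]=0;k[:225]=0;k[330:]=0
v,q=np.nonzero(k); W=loc(zh,np.c_[q,v]); print('head z',np.median(P[k][:,2]),zh)
cs=[]
for vv in range(v.min(),v.max()):
    qq=q[v==vv]
    if len(qq)>3: cs+= [(qq.min()-.5,vv),(qq.max()+.5,vv)]
e=loc(zh,cs); e=e[np.hypot(e[:,0]-1,e[:,1])>12]
from scipy.optimize import least_squares
f=lambda p: np.hypot(e[:,0]-p[0],e[:,1]-p[1])-20
r1=least_squares(f,[0,0],loss='soft_l1'); print('head centre u,n',r1.x.round(2),np.abs(f(r1.x)).mean().round(2))
k=abs(P[...,2]-zw)<2.5; k[:,:265]=0;k[:,310:]=0;k[:230]=0
n_,l,st,_=cv2.connectedComponentsWithStats(k.astype(np.uint8)); i=1+np.argmax(st[1:,4]); v,q=np.nonzero(l==i)
print('wing top z',np.median(P[l==i][:,2]),zw,'u,n rect',cv2.minAreaRect(loc(zw,np.c_[q,v]).astype(np.float32)))
k=(P[...,2]<45); k[:,:270]=0;k[:,305:]=0;k[:170]=0;k[250:]=0
n_,l,st,_=cv2.connectedComponentsWithStats(k.astype(np.uint8)); 
if n_>1:
    i=1+np.argmax(st[1:,4]); v,q=np.nonzero(l==i); print('slot u,n',cv2.minAreaRect(loc(60,np.c_[q,v]).astype(np.float32)),st[i])
E
python3 off.py
```

```text
head z 151.42341632494558 151.67193791656211
head centre u,n [-2.6   0.15] 0.3
wing top z 181.38475154226768 181.67193791656211 u,n rect ((-2.180868148803711, -0.42359161376953125), (36.132667541503906, 16.023727416992188), 0.057593438774347305)
slot u,n ((1.7521038055419922, -0.025243282318115234), (23.893644332885742, 11.139930725097656), 0.03868093714118004) [278 195  17  34 574]
```

Request:
{"api": "apply_moves", "payload": {"targets": [[[-0.002,0.0007,0,0,0,0,-1],[0,0,-0.01,0,0,0,-1],[0,0,-0.015,0,0,0,-1],[0,0,-0.015,0,0,0,-1],[0,0,-0.007,0,0,0,-1],[0,0,0,0,0,0,-1],[0,0,0,0,0,0,-1]]]}}

```text
t: 14.97
tcp_pos: [458.9, -43.6, 131.2]
orientation: [-0.001, 0.141, 0.99, -0.0]
ft_force: [0.4, 0.6, -0.8]
grip_width: 8.9
grip_force: 58.9
```

```bash
python3 st.py; python3 off.py
```

```text
14.97 [458.9 -43.6 131.2] yaw_y 73.84 tz [-1.2e-03 -3.0e-04 -1.0e+00] F [ 0.4  0.6 -0.8] Tq [-0.02 -0.08  0.05] w 8.9 g 58.9 q [-0.29  0.35  0.37  2.17 -0.21  0.65  1.51]
head z 103.80069923134553 104.02385989549244
head centre u,n [0.05 0.96] 0.28
wing top z 133.75027090107483 134.02385989549242 u,n rect ((0.5451183319091797, 0.29831790924072266), (36.08479690551758, 16.017906188964844), 0.12207967787981033)
slot u,n ((7.600793838500977, 0.20056915283203125), (13.264098167419434, 11.248565673828125), 0.0676627904176712) [277 223  21  23 374]
```

Request:
{"api": "apply_moves", "payload": {"targets": [[[0.0002,0.0006,-0.002,0,0,0,-1],[0,0,-0.003,0,0,0,-1],[0,0,-0.003,0,0,0,-1],[0,0,-0.003,0,0,0,-1],[0,0,-0.003,0,0,0,-1],[0,0,-0.002,0,0,0,-1],[0,0,0,0,0,0,-1],[0,0,0,0,0,0,-1]]]}}

```text
t: 15.68
tcp_pos: [459.2, -43.2, 115.5]
orientation: [-0.0, 0.141, 0.99, -0.0]
ft_force: [-0.1, -0.1, -2.1]
grip_width: 9.3
grip_force: 58.9
```

```bash
python3 st.py
```

```text
15.68 [459.2 -43.2 115.5] yaw_y 73.82 tz [-3.e-04 -1.e-04 -1.e+00] F [-0.1 -0.1 -2.1] Tq [ 0.01 -0.05  0.01] w 9.3 g 58.9 q [-0.28  0.38  0.36  2.18 -0.23  0.62  1.53]
```

Request:
{"api": "apply_moves", "payload": {"targets": [[[0,0,-0.002,0,0,0,-1],[0,0,-0.002,0,0,0,-1],[0,0,-0.003,0,0,0,-1],[0,0,-0.003,0,0,0,-1],[0,0,-0.003,0,0,0,-1],[0,0,-0.002,0,0,0,-1],[0,0,0,0,0,0,-1],[0,0,0,0,0,0,-1]]]}}

```text
t: 16.35
tcp_pos: [459.2, -43.2, 100.5]
orientation: [-0.0, 0.141, 0.99, -0.0]
ft_force: [0.1, 0.7, -0.1]
grip_width: 9.1
grip_force: 58.9
```

```bash
python3 st.py
```

```text
16.35 [459.2 -43.2 100.5] yaw_y 73.82 tz [-3.e-04 -1.e-04 -1.e+00] F [ 0.1  0.7 -0.1] Tq [-0.   -0.    0.02] w 9.1 g 58.9 q [-0.27  0.41  0.34  2.18 -0.25  0.58  1.55]
```

Request:
{"api": "apply_moves", "payload": {"targets": [[[0,0,-0.0007,0,0,0,-1],[0,0,-0.0006,0,0,0,-1],[0,0,-0.0005,0,0,0,-1],[0,0,-0.0004,0,0,0,-1],[0,0,0,0,0,0,-1]]]}}

```text
t: 16.77
tcp_pos: [459.3, -43.1, 98.6]
orientation: [0.0, 0.141, 0.99, 0.0]
ft_force: [-0.1, -0.0, -1.7]
grip_width: 8.7
grip_force: 59.1
```

```bash
python3 st.py; python3 off.py
```

```text
16.77 [459.3 -43.1  98.6] yaw_y 73.82 tz [ 2.e-04  1.e-04 -1.e+00] F [-0.1 -0.  -1.7] Tq [ 0.01 -0.06 -0.01] w 8.7 g 59.1 q [-0.27  0.42  0.34  2.18 -0.25  0.58  1.55]
head z 71.06654792317556 71.35552246056562
head centre u,n [-0.13  0.35] 0.4
wing top z 101.09255444242274 101.35552246056562 u,n rect ((0.25768470764160156, -0.27847766876220703), (36.11781311035156, 16.01603889465332), 0.06755255162715912)
slot u,n ((47.141605377197266, -0.3058500289916992), (7.193706512451172, 15.02553939819336), 0.0288595762103796) [270 170  35  17 589]
```

Request:
{"api": "apply_moves", "payload": {"targets": [[[0,0,-0.0004,0,0,0,-1],[0,0,-0.0004,0,0,0,-1],[0,0,0,0,0,0,-1]]]}}

```text
t: 17.07
tcp_pos: [459.4, -43.1, 98.5]
orientation: [0.0, 0.141, 0.99, 0.0]
ft_force: [-3.8, -0.6, 10.3]
grip_width: 8.9
grip_force: 60.7
```

```bash
python3 st.py
```

```text
17.07 [459.4 -43.1  98.5] yaw_y 73.82 tz [ 1.e-04  6.e-04 -1.e+00] F [-3.8 -0.6 10.3] Tq [-0.    0.67  0.01] w 8.9 g 60.7 q [-0.27  0.42  0.34  2.18 -0.25  0.58  1.55]
```

The head rests on the fork. I'll ease off half a millimetre and give it the quarter turn.

Request:
{"api": "apply_moves", "payload": {"targets": [[[0,0,0.0006,0,0,-0.08,-1],[0,0,0,0,0,-0.115,-1],[0,0,0,0,0,-0.115,-1],[0,0,0,0,0,-0.115,-1],[0,0,0,0,0,-0.115,-1],[0,0,0,0,0,-0.115,-1],[0,0,0,0,0,-0.115,-1]]]}}

```text
t: 17.65
tcp_pos: [460.5, -42.5, 98.6]
orientation: [0.001, 0.504, 0.863, 0.001]
ft_force: [2.9, 2.7, -0.0]
grip_width: 8.7
grip_force: 58.9
```

```bash
python3 st.py
```

```text
17.65 [460.5 -42.5  98.6] yaw_y 29.41 tz [ 2.4e-03  6.0e-04 -1.0e+00] F [ 2.9  2.7 -0. ] Tq [ 0.53 -0.52  0.04] w 8.7 g 58.9 q [-0.43  0.44  0.54  2.19 -0.41  0.6   0.92]
```

Request:
{"api": "apply_moves", "payload": {"targets": [[[0,0,0,0,0,-0.11,-1],[0,0,0,0,0,-0.115,-1],[0,0,0,0,0,-0.115,-1],[0,0,0,0,0,-0.115,-1],[0,0,0,0,0,-0.115,-1],[0,0,0,0,0,-0.115,-1],[0,0,0,0,0,-0.09,-1],[0,0,0,0,0,0,-1],[0,0,0,0,0,0,-1]]]}}

```text
t: 18.4
tcp_pos: [460.8, -41.8, 98.7]
orientation: [0.0, 0.791, 0.612, 0.001]
ft_force: [4.2, 3.8, -0.8]
grip_width: 8.9
grip_force: 59.0
```

```bash
python3 st.py
```

```text
18.4 [460.8 -41.8  98.7] yaw_y -14.49 tz [ 2.4e-03  8.0e-04 -1.0e+00] F [ 4.2  3.8 -0.8] Tq [ 0.98 -0.86  0.03] w 8.9 g 59.0 q [-0.59  0.5   0.74  2.2  -0.57  0.64  0.31]
```

Request:
{"api": "apply_moves", "payload": {"targets": [[[0.0005,0.0005,-0.0003,0,0,-0.03,-1],[0,0,0,0,0,0,-1],[0,0,0,0,0,0,-1]]]}}

```text
t: 18.65
tcp_pos: [461.1, -41.9, 98.6]
orientation: [0.0, 0.8, 0.599, 0.001]
ft_force: [3.3, 4.5, 4.6]
grip_width: 8.9
grip_force: 59.7
```

```bash
python3 st.py
```

```text
18.65 [461.1 -41.9  98.6] yaw_y -16.33 tz [ 0.0023  0.001  -1.    ] F [3.3 4.5 4.6] Tq [ 1.01 -0.68  0.01] w 8.9 g 59.7 q [-0.59  0.5   0.75  2.2  -0.58  0.64  0.29]
```

Request:
{"api": "apply_moves", "payload": {"targets": [[[0,0,0,0,0,0,-0.6],[0,0,0,0,0,0,-0.3],[0,0,0,0,0,0,0],[0,0,0,0,0,0,0],[0,0,0.01,0,0,0,0],[0,0,0.03,0,0,0,0],[0,0,0.035,0,0,0,0.5],[0,0,0.035,0,0,0,1],[0,0,0,0,0,0,1],[0,0,0,0,0,0,1]]]}}

```text
t: 19.48
tcp_pos: [460.7, -42.5, 209.9]
orientation: [0.0, 0.801, 0.599, 0.002]
ft_force: [0.2, -1.5, -0.9]
grip_width: 84.9
grip_force: 0.0
```

```bash
python3 st.py; python3 wing.py 101.5 460 -43 40
python3 - <<'E'
from h import *
z=np.load('w7.npz'); P=z['P']; a=np.radians(163.8); u=np.array([np.cos(a),np.sin(a)]); n=np.array([-u[1],u[0]]); S=np.array([541.5,-66.6])
Q=np.dstack([(P[...,:2]-S)@u,(P[...,:2]-S)@n,P[...,2]])
for nm,x0,x1,y0,y1,a,b in (('ear',48,62,-20,20,55,80),('flange y-',-10,10,-41,-28,55,80),('flange y+',-10,10,28,41,55,80),('base',50,110,30,52,50,70),('base2',50,110,-52,-30,50,70),('head',66,104,-20,20,69,76)):
    k=(Q[...,0]>x0)&(Q[...,0]<x1)&(Q[...,1]>y0)&(Q[...,1]<y1)&(Q[...,2]>a)&(Q[...,2]<b); print(nm,k.sum(),np.nanmedian(Q[k][:,2]) if k.any() else None)
E
```

```text
19.48 [460.7 -42.5 209.9] yaw_y -16.39 tz [ 0.0039  0.0018 -1.    ] F [ 0.2 -1.5 -0.9] Tq [ 0.07  0.04 -0.  ] w 84.9 g 0.0 q [-0.8   0.29  0.97  2.14 -0.32  0.86  0.07]
top [278 196  15  52 755] 101.18892308455989 ((460.7370300292969, -43.1905517578125), (35.969512939453125, 9.474434852600098), 73.53057861328125)
ear 935 65.90127651354214
flange y- 480 65.8311396643162
flange y+ 133 65.8317944747281
base 1718 59.94911231697259
base2 2440 59.8229397463858
head 1416 71.35803987726854
```

View pics/w7.png

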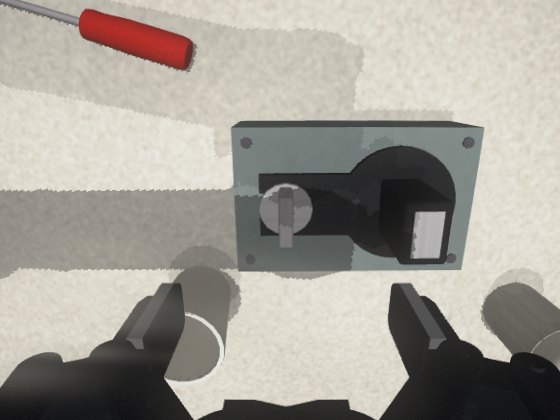

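The pedestal is level with its flange 6.0 mm above the base, and the stud's head is down on the fork. The wing at (286,217) lies at 73.5°, which is 89.7° to the slot, and the gripper is clear.

```bash
python3 -c "
from bench import sign_off
print(sign_off())"
```

```text
the job is handed in; nothing more can be done
None
```

The job is done and handed in at about 19.5 s: the forked pedestal is fully seated, and the stud is through fork and slot, head down, its wing within about half a degree of square across the slot; both are released and nothing else was moved.

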